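# Shift the tube mixer's gated speed lever

### The arm

A 7-joint arm with a two-finger parallel gripper is mounted at the origin on the work surface. World frame = base frame: x ahead of the robot, y to its left, z up, the work surface at z = 0. Lengths are in m, angles in rad, forces in N, time in s.
With the tool pointing down it reaches from about 0.4 to 0.875 m from the base axis. Payload 6.5 kg.
Tool frame: the origin (TCP) lies at the very end of the fingers, on their centre line; the grasp point (between the pads) lies 19 mm behind it (r.hold_point_z is the distance from the TCP to the grasp point, in m); z points along the fingers, y is the line along which they close (so a half turn about z gives the same grasp; the last joint's range is limited). The gripper opens to 85 mm and grips with 20 to 120 N. Pads are 22 mm wide; open, the fingers measure 114 mm over their backs; the gripper's body (76 mm by 85 mm) begins 54 mm behind the grasp point. The pads swing forward as they close: fully open they stand 13 mm farther back than shut.
Start: joints at [-1.282, 0.536, -0.004, 1.538, 0.003, 1.067, -0.071], TCP at [0.226, 0.61, 0.231] pointing down, gripper open.
Joint ranges: [-2.7, 2.7], [-0.37, 2.16], [-1.27, 1.26], [0.24, 2.4], [-1.31, 4.45], [0.19, 1.91], [-2.76, 2.76]. Speed limits (rad/s): [2.39, 2.39, 3.14, 3.14, 3.14, 3.14, 3.14].

### API

Orientations are given as a unit quaternion [x, y, z, w].
In Python, from plant import r, snapshot, order gives the robot as it stands.
- The arm moves only by the tool play_rows, never from a script. Its argument "series" is a list of rows, each an object with "linear": the shift along the world's x, y, z in mm, a list of three; "turn": the turn about the world's z in degrees; "claw": the closure, from 0 (fully open) to 1 (shut). A call has 1 to 5 rows; each row is the pose to reach, as a shift and turn from the pose commanded when the call began; what a row does not reach only later rows make up. A row lasts 1/12 s, in which the tool goes at most 41.7 mm and 7.16 degrees, less where a joint would pass 70% of its speed; a pose out of reach is approached as far as the arm can. A call with a gripper value outside its range is refused whole. The fingers move at their own pace and stop on an object; "force" is the grip in N (left out, the last holds). Time passes only in rows, so rows that repeat a pose let the fingers close. It gives the time, the measured TCP pose, the force, the opening and the grip force at its end, in the units of the state.
- r.read_state(): the state, without advancing time (a new reading comes with each control period).
- snapshot(name): name is "scene" or "side" or "wrist"; returns a dict with "frame" (384x512x3 uint8, red, green, blue), "fx", "fy", "cx", "cy" (pixels), "R" (3x3) and "t" (3): a world point X has camera coordinates R X + t. Camera axes: x right, y down, z forward; pixel columns grow to the right and rows downward; lengths in m; the calibration is good to about 2 mm. A picture is of the moment at which its call begins. There is no depth.
- order.finish_job(): hands the job in; it is judged then, once.
The state is a dict: "t": time; "joint_positions": joint angles; "dq": joint speeds; "tau": joint torques, N m; "ee_pos": TCP position; "tcp_rot": TCP orientation; "force": force on the tool from outside, world axes, zero at the start; "wrist_torque": the same for the moment, N m; "grip_width": finger opening in m; "finger_force": force on a finger pad.
Only numpy, scipy, OpenCV 4.12 (cv2) and the standard library are available. Lean on these libraries where they do the work, as an engineer would, in place of code of your own. Each camera call takes 0.05 s, during which the arm holds its last target. There are 200 camera calls.

### The job

The speed lever of the tube roller mixer stands in the middle lane of its gate. Only pushing with the fingers, never pinching or gripping the knob, push the lever through the gate and fully home into the corner slot marked by the raised ring, without running it into any other marked slot. Leave the bottle, carton and pipette where they are, and finish with the hand clear of everything.

Things in the scene. Friction and masses are not known exactly. Their poses are not given: they have to be found in the camera images.
- mixer: White tube roller mixer, fixed. Origin on the bench under the gate's centre; +x from the gate to the roller deck (away from the robot at yaw 0), +y left, z up. Console 150 (x) by 200 (y) mm about the origin, top at 70 mm, with an aluminium gate plate 128 by 116 mm on it. Deck from x = 77 to 247 mm, y +-100 mm, its tubes up to 84 mm high.
- gate (a point): Centre of the gate plate's top, 81 mm above the bench; axes as the mixer. Three lanes along x, at y = -20, 0 and +20 mm (at the plate), joined at x = 0 by one cross slot along y. Slots 13 mm wide; lanes end 22.5 mm either side of the cross slot's centre. The lever can change lane only in the cross slot, at x = 0. The ribs between lanes have round noses.
- knob (a point): Centre of the lever's knob: a black flat-sided block 32 x 32 mm, 30 mm high, square to the mixer when upright, on a 9 mm steel stem that tilts about a pivot 20 mm above the bench under the gate's centre. Knob centre 125 mm from the pivot (145 mm above the bench upright, about 132 mm in a corner); it travels about +-38 mm in mixer x, +-42 mm in y.
- stem (a point): Point on the stem's axis 62 mm from the pivot, about where the stem passes through the gate plate.
- lever_fore (a joint): Tilt of the lever along mixer x, rad: 0 = upright, in the cross slot; +0.306 = stop at the +x ends of the lanes; -0.306 = stop at the -x ends. It passes freely between lanes within +-0.03 rad of 0 (the round noses guide it in from about +-0.06). Stays where it is left; moves with about 2 N at the knob.
- lever_side (a joint): Tilt of the lever along mixer y, rad: 0 = middle lane, +0.345 = stop at the +y lane, -0.345 = stop at the -y lane. Stays where it is left; moves with about 2 N at the knob.
- mark_ring: Raised black ring, 26 mm outside, 15 mm hole, 4 mm high, on the gate plate just beyond the end of one corner slot: the wanted slot. Origin at the centre of its underside. The four marks stand at x = +-44, y = +-26 mm in the mixer's frame, each at the corner slot with the same signs of x and y. Which mark stands where changes.
- mark_bar: Raised black bar, 28 by 8 mm, long along mixer y, marks another corner slot. Origin as for the ring.
- mark_cross: Raised black cross, 26 mm across, marks another corner slot. Origin as for the ring.
- mark_dots: Two raised black dots 11 mm wide, side by side along mixer y, mark another corner slot. Origin as for the ring.
- bottle: White reagent bottle with blue cap, 62 mm wide, 150 mm high, standing to the left (+y) of the mixer. To be left alone. Origin at the centre of its underside.
- carton: White carton 50 x 75 x 85 mm, standing to the right (-y) of the mixer. To be left alone. Origin at the centre of its underside.
- pipette: White pipette with blue ends, about 256 mm long and 24 mm high, lying on the bench on the robot's side of the mixer. To be left alone. Origin at the bench, at the middle of its body.

How it is judged:
By the outcome, as a careful person would: the job done as asked, in the order asked, and still so for the second after the job is handed in, with the robot touching nothing.
It also fails if it takes over 56 s, if anything falls off the work surface, if the arm or the gripper's body presses on something with over 40 N, if the wrist force passes 120 N, or if a joint passes its speed limit or range.

## Working session

There is one attempt and no reset: what is moved stays moved. The work goes in short steps, Python scripts to look and compute and a tool call to move; the robot and the scene stay as the last step left them, time stands still between calls to the robot, and variables do not carry over. Pictures are saved under pics/ and viewed, at most 10 in all, crops included, and the job is handed in when it is done.

Besides the shell and the picture viewer there is one more tool, called after "Emit:" as a command line: name --argument value ..., lists and objects as JSON in quotes. play_rows: Moves the arm, as the interface text tells. Its arguments: {"type":"object","properties":{"series":{"type":"array"},"force":{"type":"number"}},"required":["series"]}

```bash
mkdir -p pics; ls; python3 - <<'E'
from plant import r, snapshot, order
import cv2, numpy as np, pickle
D={}
for n in ["scene","side","wrist"]:
    s=snapshot(n); D[n]=s
    print(n,s["fx"],s["cx"],s["cy"],np.round(s["R"],3).tolist(),np.round(s["t"],3).tolist())
    cv2.imwrite(f"pics/{n}0.png",s["frame"][:,:,::-1])
pickle.dump(D,open("d0.pkl","wb"))
a=np.hstack([cv2.resize(D[n]["frame"],(400,300),interpolation=cv2.INTER_AREA) for n in["scene","side"]])
st=r.read_state();print(st["t"],st["ee_pos"],st["tcp_rot"],st["grip_width"])
E
```

```text
pics
scene 385.4599393359029 255.4541889318571 191.11255237469453 [[0.19, 0.982, -0.004], [0.712, -0.141, -0.688], [-0.676, 0.128, -0.725]] [-0.134, -0.27, 1.202]
side 381.3030630022877 243.56736662710696 190.69447101134236 [[0.864, -0.503, -0.016], [-0.299, -0.488, -0.82], [0.405, 0.713, -0.572]] [-0.427, 0.241, 0.685]
wrist 326.4168272743846 252.75206518652138 194.2383022904444 [[0.347, 0.938, -0.001], [0.896, -0.331, 0.298], [0.279, -0.104, -0.955]] [-0.65, -0.039, 0.378]
0.15 [0.22565174 0.60907107 0.23059879] [ 1.76407601e-01  9.84316980e-01 -6.62774554e-04 -4.89593168e-05] 0.08548123027851037
```

View pics/scene0.png

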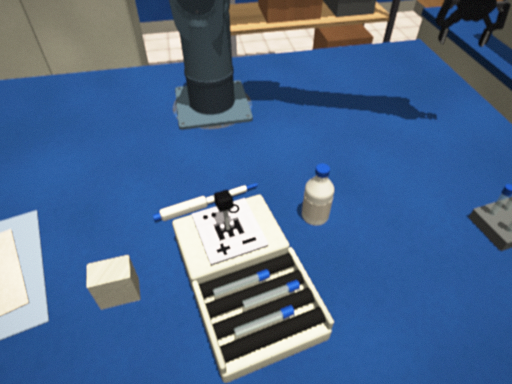

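View pics/side0.png

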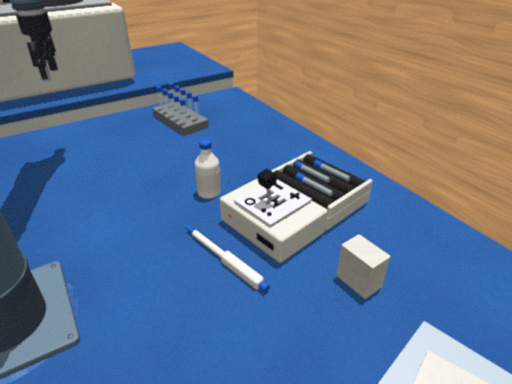

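Scene view: the lever knob is at (223,200), the cross at (222,249), the bar at (249,240) and a ring-like mark near (235,209). Side view: the ring is near (250,202) and the knob at (267,178). I'll zoom in on both.

```bash
python3 - <<'E'
import cv2, numpy as np, pickle
D=pickle.load(open("d0.pkl","rb"))
a=D["scene"]["frame"][180:280,165:300]; b=D["side"]["frame"][155:255,210:345]
im=np.vstack([cv2.resize(x,None,fx=3,fy=3,interpolation=cv2.INTER_CUBIC) for x in (a,b)])[:,:,::-1]
im=np.hstack([cv2.resize(x,None,fx=2.95,fy=2.95,interpolation=cv2.INTER_CUBIC) for x in (a,b)])[:,:,::-1]
cv2.imwrite("pics/z.png",im)
E
```

```text
(no output)
```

View pics/z.png

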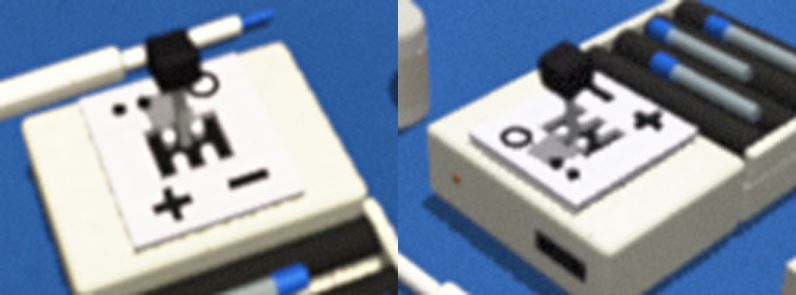

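Ring: −x,+y corner. Dots: −x,−y. Cross: +x,−y. Bar: +x,+y. Now I'll measure them.

```bash
cat > h.py <<'E'
import numpy as np, cv2
def ray(s,p):
    R=np.array(s["R"]);t=np.array(s["t"]);d=R.T@[(p[0]-s["cx"])/s["fx"],(p[1]-s["cy"])/s["fy"],1]
    return -R.T@t,d/np.linalg.norm(d)
def plane(s,p,z):
    c,d=ray(s,p);return c+d*(z-c[2])/d[2]
def proj(s,X):
    c=np.array(s["R"])@X+s["t"];return np.array([s["fx"]*c[0]/c[2]+s["cx"],s["fy"]*c[1]/c[2]+s["cy"]])
def tri(obs):
    A=np.zeros((3,3));b=np.zeros(3)
    for s,p in obs:
        c,d=ray(s,p);M=np.eye(3)-np.outer(d,d);A+=M;b+=M@c
    X=np.linalg.solve(A,b);return X,[np.round(proj(s,X)-p,1) for s,p in obs]
def blob(s,p,w,thr=90,up=4):
    "dark-weighted centroid in a window about p"
    x0,y0=int(round(p[0]-w)),int(round(p[1]-w));g=cv2.cvtColor(s["frame"],cv2.COLOR_RGB2GRAY)[y0:y0+2*w+1,x0:x0+2*w+1].astype(float)
    wt=np.clip(np.percentile(g,80)-25-g,0,None);yy,xx=np.mgrid[:g.shape[0],:g.shape[1]]
    return np.array([(wt*xx).sum()/wt.sum()+x0,(wt*yy).sum()/wt.sum()+y0])
E
python3 - <<'E'
import pickle
from h import *
D=pickle.load(open("d0.pkl","rb"));a,b=D["scene"],D["side"]
Z=.084
m={}
for n,s,k,p,w in [("a",a,"cross",(223.3,249.5),7),("a",a,"bar",(249.4,241),7),("a",a,"ring",(234.2,208.1),5),("b",b,"ring",(250,201.4),6),("b",b,"cross",(295.4,196),5),("b",b,"dots",(266.6,212.3),5)]:
    q=blob(s,p,w);m[n,k]=plane(s,q,Z);print(n,k,q.round(1),m[n,k].round(4))
loc={"ring":(-44,26),"cross":(44,-26),"bar":(44,26),"dots":(-44,-26)}
P=[];Q=[]
for (n,k),X in m.items():P.append(np.array(loc[k])/1000);Q.append(X[:2])
P=np.array(P);Q=np.array(Q);pc,qc=P.mean(0),Q.mean(0)
U=(P-pc);V=(Q-qc);yaw=np.arctan2((U[:,0]*V[:,1]-U[:,1]*V[:,0]).sum(),(U*V).sum())
R=np.array([[np.cos(yaw),-np.sin(yaw)],[np.sin(yaw),np.cos(yaw)]]);o=qc-R@pc
print("yaw",np.degrees(yaw),"o",o,"res mm",((Q-o-P@R.T)*1e3).round(1).tolist())
# knob: dark blob
obs=[]
for s,x in ((a,(212,188,236,212)),(b,(254,166,282,192))):
    g=s["frame"][x[1]:x[3],x[0]:x[2]].max(2)<60
    n,l,st,c=cv2.connectedComponentsWithStats(g.astype(np.uint8));i=1+st[1:,4].argmax();box=st[i]
    q=np.array([box[0]+(box[2]-1)/2+x[0],box[1]+(box[3]-1)/2+x[1]]);print("knob",box,c[i]+x[:2],q);obs.append((s,q))
X,e=tri(obs);print("knob",X,e,"local mm",(R.T@(X[:2]-o)*1e3).round(1))
for f in(-.306,0,.306):
    for sd in (0,):
        L=np.array([np.sin(f)*.125,0]);W=np.r_[o+R@L,.02+.125*np.cos(f)];print(f,proj(a,W).round(1),proj(b,W).round(1))
for k,X in{"bottle cap a":(plane(a,(322,171),.145)),"bottle cap b":plane(b,(206,146),.145),"carton b":plane(b,(362,265),.045),"carton a":plane(a,(113,282),.045),"pip1 a":plane(a,(157,218),.012),"pip2 a":plane(a,(254,187),.012),"pip1b":plane(b,(264,287),.012),"pip2b":plane(b,(189,231),.012)}.items():print(k,X.round(3),(R.T@(X[:2]-o)*1e3).round())
E
```

```text
a cross [223.  248.7] [ 0.6048 -0.0424  0.084 ]
a bar [248.7 240.2] [0.5946 0.0085 0.084 ]
a ring [232.3 207. ] [ 0.5047 -0.0096  0.084 ]
b ring [250.2 201.5] [ 0.5083 -0.0072  0.084 ]
b cross [294.7 195.1] [ 0.6059 -0.0385  0.084 ]
b dots [266.  210.9] [ 0.5198 -0.0534  0.084 ]
yaw 11.461198337266582 o [ 0.55636296 -0.02377329] res mm [[0.1, -1.9], [0.3, -1.9], [-3.3, -2.5], [0.3, -0.2], [1.3, 2.0], [1.4, 4.6]]
knob [  3   3  19  20 283] [223.32862191 200.5335689 ] [224.  200.5]
knob [  4   4  24  19 300] [268.97333333 178.27666667] [269.5 179. ]
knob [ 0.54110237 -0.02915431  0.14542935] [array([-0.6,  0.8]), array([-0.7, -0.5])] local mm [-16.   -2.2]
-0.306 [221.  195.4] [260.6 184.4]
0 [227.4 207. ] [273.4 175.4]
0.306 [234.5 223.6] [285.5 171.3]
bottle cap a [0.498 0.179 0.145] [-17. 210.]
bottle cap b [0.491 0.171 0.145] [-25. 204.]
carton b [ 0.613 -0.249  0.045] [  11. -232.]
carton a [ 0.612 -0.254  0.045] [   9. -237.]
pip1 a [ 0.441 -0.176  0.012] [-143. -126.]
pip2 a [0.388 0.058 0.012] [-149.  113.]
pip1b [ 0.439 -0.174  0.012] [-145. -124.]
pip2b [0.381 0.052 0.012] [-157.  109.]
```

Mixer origin is about (0.556, −0.024) with yaw about 11.5°. The knob is about 16 mm toward −x in the middle lane. Next I'll approach with the fingers shut, aligned to the mixer, at the −x side.

Emit:
play_rows --series '[{"linear": [20, -36, 0], "turn": -6, "claw": 1}, {"linear": [40, -72, 0], "turn": -12, "claw": 1}, {"linear": [60, -108, 0], "turn": -18, "claw": 1}, {"linear": [80, -144, 0], "turn": -24, "claw": 1}, {"linear": [100, -180, 0], "turn": -30, "claw": 1}]'

```text
t: 0.57
ee_pos: [0.3263, 0.4275, 0.2311]
tcp_rot: [0.428, 0.904, -0.0, -0.0]
force: [1.5, -0.1, 0.6]
grip_width: 0.0254
finger_force: 0.0
```

Emit:
play_rows --series '[{"linear": [20, -36, 0], "turn": -6, "claw": 1}, {"linear": [40, -72, 0], "turn": -12, "claw": 1}, {"linear": [60, -108, 0], "turn": -18, "claw": 1}, {"linear": [80, -144, 0], "turn": -24, "claw": 1}, {"linear": [100, -180, 0], "turn": -28.2, "claw": 1}]'

```text
t: 0.98
ee_pos: [0.4263, 0.2476, 0.2314]
tcp_rot: [0.635, 0.773, 0.0, -0.0]
force: [0.9, 0.5, 1.0]
grip_width: -0.0
finger_force: 0.0
```

Emit:
play_rows --series '[{"linear": [10, -38, 0], "turn": 0, "claw": 1}, {"linear": [20, -76, 0], "turn": 0, "claw": 1}, {"linear": [30, -114, 0], "turn": 0, "claw": 1}, {"linear": [40, -152, 0], "turn": 0, "claw": 1}, {"linear": [50, -190, 0], "turn": 0, "claw": 1}]'

```text
t: 1.4
ee_pos: [0.4758, 0.0577, 0.2313]
tcp_rot: [0.633, 0.774, 0.0, -0.0]
force: [0.7, -0.0, 0.4]
grip_width: -0.0002
finger_force: 0.0
```

Emit:
play_rows --series '[{"linear": [0, -38, 0], "turn": 0, "claw": 1}, {"linear": [0, -76, 0], "turn": 0, "claw": 1}, {"linear": [0, -98, 0], "turn": 0, "claw": 1}, {"linear": [0, -98, 0], "turn": 0, "claw": 1}, {"linear": [0, -98, 0], "turn": 0, "claw": 1}]'

```text
t: 1.82
ee_pos: [0.4756, -0.0396, 0.2312]
tcp_rot: [0.634, 0.773, -0.0, -0.0]
force: [1.2, 1.2, -1.0]
grip_width: 0.0
finger_force: 0.0
```

```bash
python3 - <<'E'
from plant import r, snapshot, order
import cv2, numpy as np, pickle
D={n:snapshot(n) for n in["scene","side","wrist"]}
pickle.dump(D,open("d1.pkl","wb"))
im=np.zeros((576,768,3),np.uint8)
cv2.imwrite("pics/w1.png",D["wrist"]["frame"][:,:,::-1])
st=r.read_state();print(st["t"],st["ee_pos"],st["tcp_rot"],st["grip_width"],st["force"],st["joint_positions"])
E
```

```text
1.9667 [ 0.47584774 -0.03698218  0.23114016] [ 6.32003542e-01  7.74965448e-01  1.02340303e-04 -2.58739799e-04] -0.0003148598882790621 [ 1.15222959  0.83749852 -0.24815741] [-0.42783223  0.25666807  0.4848837   2.00422142 -0.15045396  0.91500452
  0.33818749]
```

View pics/w1.png

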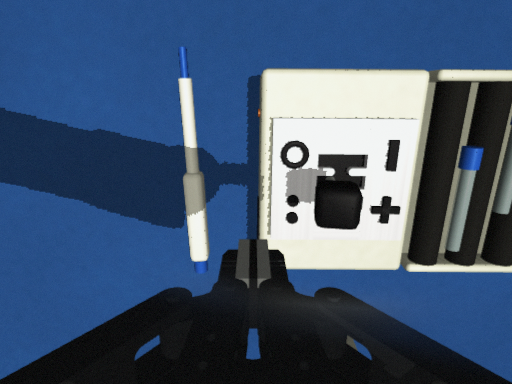

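The wrist view shows the ring at (295,154), the dots at (292,209), the cross at (385,209), the bar at (393,155) and the knob at about (338,205). The fingertips are at about (254,245).

```bash
cat >> h.py <<'E'
def knobbox(s,x):
    g=(s["frame"][x[1]:x[3],x[0]:x[2]].max(2)<60).astype(np.uint8)
    n,l,st,c=cv2.connectedComponentsWithStats(g);i=1+st[1:,4].argmax();b=st[i]
    return np.array([b[0]+(b[2]-1)/2+x[0],b[1]+(b[3]-1)/2+x[1]]),b
E
python3 - <<'E'
import pickle
from h import *
D=pickle.load(open("d1.pkl","rb"));s=D["wrist"]
loc={"ring":(-44,26),"cross":(44,-26),"bar":(44,26),"dots":(-44,-26)}
px={"ring":(295,154,17),"cross":(385,209,17),"bar":(393,155,18),"dots":(292,209,17)}
g=cv2.cvtColor(s["frame"],cv2.COLOR_RGB2GRAY);P=[];Q=[]
n,l,st,c=cv2.connectedComponentsWithStats((g<70).astype(np.uint8))
for k,(x,y,w) in px.items():
    ids=[i for i in range(1,n) if abs(c[i]-[x,y]).max()<w and 20<st[i,4]<700]
    q=np.mean([st[i,:2]+(st[i,2:4]-1)/2 for i in ids],0);X=plane(s,q,.085);P.append(np.array(loc[k])/1e3);Q.append(X[:2]);print(k,len(ids),q,X.round(4))
P=np.array(P);Q=np.array(Q);pc,qc=P.mean(0),Q.mean(0);U=P-pc;V=Q-qc
yaw=np.arctan2((U[:,0]*V[:,1]-U[:,1]*V[:,0]).sum(),(U*V).sum());R=np.array([[np.cos(yaw),-np.sin(yaw)],[np.sin(yaw),np.cos(yaw)]]);o=qc-R@pc
print("yaw",np.degrees(yaw),"o",o,"res",((Q-o-P@R.T)*1e3).round(1).tolist())
np.savez("m.npz",R=R,o=o)
A=pickle.load(open("d0.pkl","rb"))
for k in(A,D):
    X,e=tri([(A["scene"],(224,200.5)),(A["side"],(269,178.8)),(s,(338.5,205))])
print("knob",X,e,(R.T@(X[:2]-o)*1e3).round(1))
T=np.array([.4758,-.037]);print("tcp local",(R.T@(T-o)*1e3).round(1))
for f in(-.2,-.128,-.06,0):
  W=np.r_[o+R@[np.sin(f)*.125,0],.02+.125*np.cos(f)];print(f,[proj(q,W).round(1) for q in (A["scene"],A["side"],s)])
print("tip as seen",plane(s,(254,240),.231).round(4))
E
```

```text
ring 1 [294.5 154.5] [ 0.5084 -0.006   0.085 ]
cross 1 [385. 209.] [ 0.6038 -0.0391  0.085 ]
bar 1 [392.5 155. ] [0.594  0.0111 0.085 ]
dots 2 [292.25 208.5 ] [ 0.5184 -0.056   0.085 ]
yaw 11.2414778732 o [ 0.55615189 -0.02249391] res [[0.4, -0.4], [-0.6, 0.4], [-0.2, -0.5], [0.4, 0.6]]
knob [ 0.54020536 -0.02805835  0.14474556] [array([-0.1,  0.6]), array([-0.9, -0.2]), array([0.6, 1.4])] [-16.7  -2.3]
tcp local [-81.6   1.4]
-0.2 [array([223.8, 198.6]), array([264.6, 180.5]), array([327.7, 202.4])]
-0.128 [array([225.3, 201.3]), array([267.6, 178.3]), array([340.1, 203.1])]
-0.06 [array([226.7, 204.1]), array([270.5, 176.5]), array([351.9, 203.5])]
0 [array([228. , 206.8]), array([273. , 175.1]), array([362.1, 203.7])]
tip as seen [ 0.4753 -0.0277  0.231 ]
```

Emit:
play_rows --series '[{"linear": [0, 0, -30], "turn": 0, "claw": 1}, {"linear": [0, 0, -60], "turn": 0, "claw": 1}, {"linear": [0, 0, -90], "turn": 0, "claw": 1}, {"linear": [0, 0, -118], "turn": 0, "claw": 1}, {"linear": [0, 0, -118], "turn": 0, "claw": 1}]'

```text
t: 2.38
ee_pos: [0.4723, -0.0367, 0.1091]
tcp_rot: [0.632, 0.775, -0.003, -0.003]
force: [-0.8, -0.2, -0.4]
grip_width: -0.0
finger_force: 0.0
```

Emit:
play_rows --series '[{"linear": [9, 1, 0], "turn": 0, "claw": 1}, {"linear": [18, 3, 0], "turn": 0, "claw": 1}, {"linear": [26, 4, 0], "turn": 0, "claw": 1}, {"linear": [30, 5, 0], "turn": 0, "claw": 1}, {"linear": [30, 5, 0], "turn": 0, "claw": 1}]'

```text
t: 2.8
ee_pos: [0.5099, -0.0329, 0.1165]
tcp_rot: [0.633, 0.775, 0.002, 0.002]
force: [-3.8, -0.2, 14.0]
grip_width: 0.0004
finger_force: 6.7
```

Emit:
play_rows --series '[{"linear": [2, 0.4, 0], "turn": 0, "claw": 1}, {"linear": [4, 0.8, 0], "turn": 0, "claw": 1}, {"linear": [6, 1.2, 0], "turn": 0, "claw": 1}, {"linear": [8, 1.6, 0], "turn": 0, "claw": 1}, {"linear": [8, 1.6, 0], "turn": 0, "claw": 1}]'

```text
t: 3.22
ee_pos: [0.5187, -0.0314, 0.1176]
tcp_rot: [0.633, 0.774, 0.003, 0.003]
force: [-4.9, 1.2, 22.0]
grip_width: -0.0002
finger_force: 10.5
```

```bash
cat > look.py <<'E'
from plant import r, snapshot
import pickle,sys
from h import *
D={n:snapshot(n) for n in["scene","side","wrist"]};pickle.dump(D,open(sys.argv[1]+".pkl","wb"))
M=np.load("m.npz");R,o=M["R"],M["o"];st=r.read_state();T=np.array(st["ee_pos"])
print("t",st["t"],"tcp",T.round(4),"local",(R.T@(T[:2]-o)*1e3).round(1),"F",np.round(st["force"],1),"yaw",np.degrees(2*np.arctan2(st["tcp_rot"][1],st["tcp_rot"][0]))-90)
crops=[("scene",190,160),("side",210,130),("wrist",200,100)]
c=[cv2.resize(D[n]["frame"][y:y+h,x:x+w],(395,295),interpolation=cv2.INTER_CUBIC) for n,x,y,w,h in[("scene",165,160,134,100),("side",210,150,134,100)]]
im=np.vstack([np.hstack(c),np.hstack([cv2.resize(D["wrist"]["frame"],(395,295),interpolation=cv2.INTER_AREA),np.zeros((295,395,3),np.uint8)])])
cv2.imwrite("pics/"+sys.argv[1]+".png",im[:,:,::-1])
E
python3 look.py p2
```

```text
t 3.3667 tcp [ 0.5185 -0.0315  0.1176] local [-38.7  -1.5] F [-4.   0.9 21.3] yaw 11.498164308730196
```

View pics/p2.png

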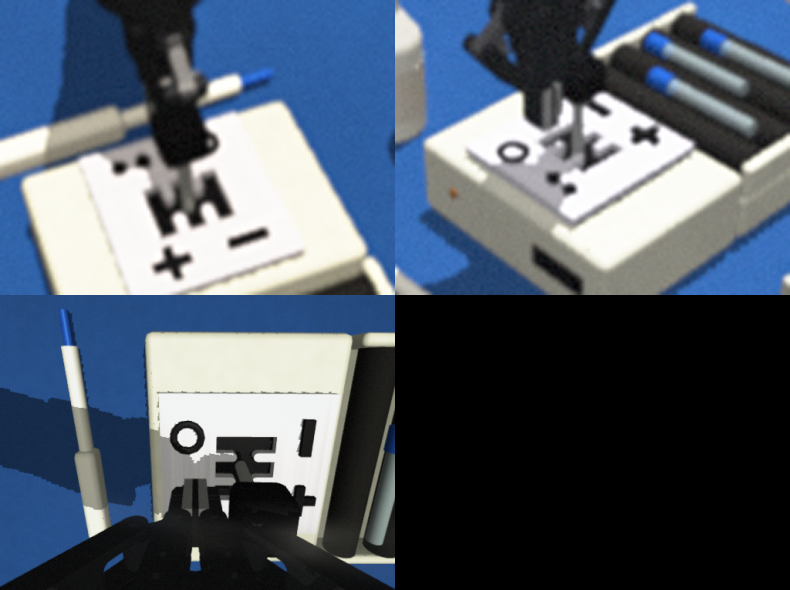

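The fingers have contacted the knob, but 22 N upward means the finger's flare rests on the knob top. I'll raise and look.

Emit:
play_rows --series '[{"linear": [0, 0, 4], "turn": 0, "claw": 1}, {"linear": [0, 0, 8], "turn": 0, "claw": 1}, {"linear": [0, 0, 12], "turn": 0, "claw": 1}, {"linear": [0, 0, 14], "turn": 0, "claw": 1}, {"linear": [0, 0, 14], "turn": 0, "claw": 1}]'

```text
t: 3.78
ee_pos: [0.5145, -0.0318, 0.1281]
tcp_rot: [0.633, 0.774, 0.0, 0.001]
force: [0.9, -0.1, -0.1]
grip_width: -0.0
finger_force: 0.0
```

```bash
python3 look.py p3; python3 - <<'E'
import pickle
from h import *
D=pickle.load(open("p3.pkl","rb"));M=np.load("m.npz");R,o=M["R"],M["o"]
for sd in(-.03,0,.03):
 for f in(-.128,-.06,0,.06):
  st=[np.r_[o+R@[np.sin(f)*L,np.sin(sd)*L],.02+L*np.cos(f)] for L in(.1,.125)]
  print(sd,f,[[proj(D[n],w).round(1).tolist() for w in st] for n in("scene","side","wrist")])
im=np.hstack([cv2.resize(D[n]["frame"][y:y+h,x:x+w],None,fx=z,fy=z,interpolation=cv2.INTER_CUBIC) for n,x,y,w,h,z in[("side",235,150,80,100,5),("wrist",200,170,160,200,2.5)]])
cv2.imwrite("pics/p3z.png",im[:,:,::-1])
E
```

```text
t 3.9333 tcp [ 0.5137 -0.0318  0.1271] local [-43.5  -0.9] F [ 0.4 -1.2  0.3] yaw 11.479334088115124
-0.03 -0.128 [[[225.1, 211.5], [223.4, 201.9]], [[269.4, 188.0], [268.9, 179.1]], [[310.7, 254.3], [313.0, 282.5]]]
-0.03 -0.06 [[[226.3, 213.7], [224.8, 204.7]], [[271.7, 186.6], [271.7, 177.2]], [[324.3, 254.9], [332.7, 283.5]]]
-0.03 0 [[[227.3, 215.9], [226.1, 207.4]], [[273.6, 185.5], [274.2, 175.8]], [[336.1, 255.1], [350.0, 283.9]]]
-0.03 0.06 [[[228.3, 218.2], [227.5, 210.3]], [[275.6, 184.5], [276.7, 174.6]], [[347.8, 255.0], [367.1, 283.7]]]
0 -0.128 [[[226.6, 211.0], [225.3, 201.3]], [[268.4, 187.5], [267.6, 178.3]], [[311.1, 248.9], [313.6, 274.9]]]
0 -0.06 [[[227.7, 213.3], [226.7, 204.1]], [[270.7, 186.0], [270.5, 176.5]], [[324.7, 249.6], [333.4, 276.0]]]
0 0 [[[228.8, 215.4], [228.0, 206.8]], [[272.7, 184.9], [273.0, 175.1]], [[336.6, 249.8], [350.9, 276.3]]]
0 0.06 [[[229.8, 217.7], [229.4, 209.7]], [[274.6, 183.9], [275.5, 174.0]], [[348.3, 249.7], [368.0, 276.1]]]
0.03 -0.128 [[[228.1, 210.6], [227.1, 200.7]], [[267.5, 186.9], [266.4, 177.6]], [[311.4, 243.6], [314.1, 267.3]]]
0.03 -0.06 [[[229.2, 212.8], [228.6, 203.5]], [[269.7, 185.4], [269.2, 175.8]], [[325.1, 244.2], [334.1, 268.3]]]
0.03 0 [[[230.3, 215.0], [229.9, 206.2]], [[271.7, 184.3], [271.7, 174.5]], [[337.1, 244.4], [351.7, 268.6]]]
0.03 0.06 [[[231.3, 217.3], [231.3, 209.1]], [[273.6, 183.3], [274.2, 173.3]], [[348.9, 244.3], [368.9, 268.4]]]
```

View pics/p3z.png

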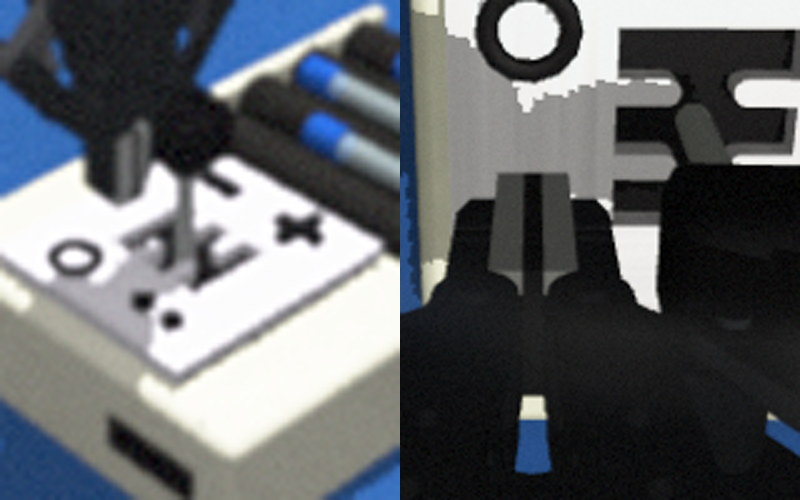

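The side crop puts the knob at about (273,176.6), so fore ≈ 0. I'll check this numerically on the stem in the wrist view.

```bash
python3 - <<'E'
import pickle
from h import *
D=pickle.load(open("p3.pkl","rb"));M=np.load("m.npz");R,o=M["R"],M["o"];s=D["wrist"]
g=cv2.cvtColor(s["frame"],cv2.COLOR_RGB2GRAY)
for y in range(206,238,4):print(y,g[y,298:342].tolist())
for f in(-.06,-.03,0,.03):
  print(f,[proj(s,np.r_[o+R@[np.sin(f)*L,0],.02+L*np.cos(f)]).round(1).tolist() for L in(.06,.07,.08,.09,.1)])
E
```

```text
206 [144, 143, 141, 142, 145, 143, 140, 142, 141, 143, 142, 145, 140, 144, 94, 34, 13, 9, 12, 21, 22, 31, 34, 32, 32, 31, 29, 30, 35, 29, 28, 30, 18, 26, 61, 110, 230, 240, 241, 240, 241, 241, 242, 241]
210 [142, 142, 142, 142, 142, 140, 140, 142, 142, 141, 140, 141, 131, 68, 17, 13, 9, 17, 15, 13, 20, 14, 26, 31, 34, 30, 32, 27, 29, 32, 29, 29, 33, 28, 27, 31, 108, 221, 239, 240, 241, 242, 241, 240]
214 [15, 16, 10, 11, 12, 11, 16, 11, 11, 11, 13, 15, 17, 48, 62, 64, 66, 63, 65, 68, 64, 67, 65, 72, 69, 44, 32, 28, 28, 29, 28, 28, 30, 26, 28, 28, 29, 32, 27, 26, 29, 28, 29, 28]
218 [11, 13, 17, 8, 13, 12, 10, 10, 9, 9, 12, 12, 53, 62, 64, 67, 62, 65, 65, 66, 64, 67, 66, 65, 65, 61, 59, 37, 30, 25, 30, 26, 29, 28, 30, 24, 25, 30, 27, 30, 28, 28, 33, 25]
222 [10, 12, 15, 8, 5, 12, 16, 8, 13, 11, 16, 14, 12, 45, 58, 60, 64, 63, 64, 64, 66, 65, 65, 68, 66, 66, 66, 66, 52, 40, 28, 26, 25, 30, 28, 29, 30, 27, 32, 27, 28, 26, 30, 26]
226 [32, 32, 34, 33, 30, 36, 28, 21, 13, 9, 12, 10, 10, 11, 24, 52, 61, 63, 63, 65, 65, 65, 66, 67, 65, 62, 68, 65, 66, 62, 56, 35, 21, 24, 31, 34, 37, 39, 35, 35, 35, 36, 39, 37]
230 [85, 86, 85, 84, 79, 84, 84, 81, 80, 80, 53, 23, 14, 12, 13, 18, 50, 57, 62, 62, 66, 64, 68, 65, 68, 67, 66, 66, 68, 65, 63, 65, 70, 80, 82, 82, 84, 80, 83, 84, 82, 85, 89, 91]
234 [138, 141, 142, 141, 143, 143, 142, 144, 143, 147, 143, 125, 61, 13, 11, 10, 15, 24, 46, 55, 57, 58, 55, 58, 63, 58, 64, 61, 65, 62, 60, 60, 62, 59, 94, 217, 232, 233, 239, 240, 240, 240, 240, 239]
-0.06 [[314.9, 220.2], [317.0, 226.5], [319.3, 233.4], [321.8, 241.0], [324.7, 249.6]]
-0.03 [[317.9, 220.3], [320.6, 226.5], [323.6, 233.5], [326.9, 241.1], [330.6, 249.7]]
0 [[320.8, 220.3], [324.1, 226.6], [327.9, 233.5], [332.0, 241.2], [336.6, 249.8]]
0.03 [[323.6, 220.3], [327.7, 226.6], [332.1, 233.5], [337.0, 241.2], [342.5, 249.8]]
```

Fore is about −0.04, so it needs about 5 mm more at the knob. I'll push on gently at this height.

Emit:
play_rows --series '[{"linear": [2, 0.4, 0], "turn": 0, "claw": 1}, {"linear": [4, 0.8, 0], "turn": 0, "claw": 1}, {"linear": [6, 1.2, 0], "turn": 0, "claw": 1}, {"linear": [8, 1.6, 0], "turn": 0, "claw": 1}, {"linear": [8, 1.6, 0], "turn": 0, "claw": 1}]'

```text
t: 4.35
ee_pos: [0.5223, -0.0302, 0.1272]
tcp_rot: [0.633, 0.774, -0.0, 0.0]
force: [-1.0, 0.3, 0.4]
grip_width: 0.0001
finger_force: 0.0
```

```bash
cat > stem.py <<'E'
import sys,pickle
from h import *
from plant import r,snapshot
M=np.load("m.npz");R,o=M["R"],M["o"];s=snapshot("wrist");st=r.read_state();T=np.array(st["ee_pos"])
print("tcp local",(R.T@(T[:2]-o)*1e3).round(1),T[2].round(4),"F",np.round(st["force"],1))
g=cv2.cvtColor(s["frame"],cv2.COLOR_RGB2GRAY)
N=lambda x,y:proj(s,np.r_[o+R@[x/1e3,y/1e3],.081])
for k in(10,-10):
  a,b=N(-14,k),N(14,k);y=int(round((a[1]+b[1])/2));x0=int(a[0]);print("nose row",y,"pred slot centre",N(0,k).round(1),x0,g[y,x0:int(b[0])].tolist())
for L in(.06,.065,.07,.075):
  p=[proj(s,np.r_[o+R@[np.sin(f)*L,0],.02+L*np.cos(f)]) for f in(-.06,0,.06)];y=int(round(p[1][1]));x0=int(p[1][0])-18
  print("L",L,y,[q[0].round(1) for q in p],x0,g[y,x0:x0+37].tolist())
E
python3 stem.py
```

```text
tcp local [-35.   -0.9] 0.1272 F [-0.1  0.2  0.1]
nose row 206 pred slot centre [308.2 205.6] 285 [142, 143, 141, 143, 144, 143, 140, 144, 144, 140, 142, 142, 142, 95, 34, 14, 12, 8, 11, 29, 29, 30, 24, 32, 33, 31, 31, 30, 28, 32, 28, 30, 21, 58, 81, 227, 242, 241, 241, 241, 241, 242, 243, 242, 242, 241]
nose row 236 pred slot centre [306.5 235.6] 284 [139, 143, 140, 141, 140, 142, 137, 127, 117, 75, 56, 39, 19, 9, 7, 0, 1, 8, 2, 8, 10, 7, 7, 6, 7, 8, 4, 7, 4, 2, 7, 5, 9, 12, 10, 5, 6, 9, 11, 11, 5, 8, 5, 9]
L 0.06 220 [np.float64(301.3), np.float64(307.1), np.float64(312.8)] 289 [12, 10, 8, 13, 8, 8, 14, 7, 46, 56, 64, 65, 65, 61, 66, 63, 66, 66, 68, 66, 67, 65, 66, 46, 30, 29, 30, 29, 28, 26, 26, 28, 26, 27, 27, 28, 27]
L 0.065 223 [np.float64(302.0), np.float64(308.4), np.float64(314.8)] 290 [10, 9, 13, 9, 16, 8, 14, 16, 52, 61, 59, 62, 64, 67, 66, 66, 67, 69, 62, 65, 68, 64, 65, 47, 31, 29, 27, 25, 27, 28, 29, 27, 27, 26, 29, 24, 30]
L 0.07 227 [np.float64(302.7), np.float64(309.8), np.float64(316.8)] 291 [72, 51, 32, 17, 7, 11, 14, 15, 52, 61, 65, 63, 61, 63, 66, 67, 69, 67, 66, 64, 64, 63, 64, 50, 35, 29, 25, 37, 51, 55, 63, 65, 66, 65, 66, 67, 66]
L 0.075 230 [np.float64(303.4), np.float64(311.2), np.float64(319.0)] 293 [82, 78, 45, 19, 11, 9, 23, 52, 63, 64, 64, 62, 62, 65, 65, 65, 67, 66, 67, 63, 68, 64, 64, 76, 80, 80, 84, 82, 82, 81, 87, 84, 87, 87, 85, 87, 90]
```

Emit:
play_rows --series '[{"linear": [1, 0.2, 0], "turn": 0, "claw": 1}, {"linear": [2, 0.4, 0], "turn": 0, "claw": 1}, {"linear": [3, 0.6, 0], "turn": 0, "claw": 1}, {"linear": [4, 0.8, 0], "turn": 0, "claw": 1}, {"linear": [4, 0.8, 0], "turn": 0, "claw": 1}]'

```text
t: 4.82
ee_pos: [0.5258, -0.0295, 0.1273]
tcp_rot: [0.633, 0.774, -0.0, -0.0]
force: [-1.4, -0.9, 0.4]
grip_width: -0.0001
finger_force: 0.9
```

```bash
python3 stem.py
```

```text
tcp local [-31.2  -1. ] 0.1273 F [-0.6 -0.9  1.6]
nose row 205 pred slot centre [302.3 205.5] 279 [143, 142, 142, 144, 141, 144, 143, 142, 147, 141, 143, 144, 143, 95, 36, 13, 12, 12, 9, 10, 14, 9, 11, 24, 32, 34, 33, 31, 30, 30, 19, 19, 17, 57, 72, 206, 240, 241, 242, 242, 242, 242, 242, 243, 242, 243]
nose row 236 pred slot centre [300.7 235.5] 278 [142, 141, 140, 142, 138, 139, 143, 143, 141, 139, 129, 122, 120, 64, 19, 5, 1, 7, 0, 8, 7, 4, 8, 5, 2, 7, 11, 9, 6, 10, 3, 7, 4, 3, 9, 11, 9, 7, 3, 5, 3, 4, 3, 7]
L 0.06 220 [np.float64(295.4), np.float64(301.2), np.float64(307.0)] 283 [8, 14, 14, 11, 14, 9, 10, 16, 13, 10, 35, 58, 66, 64, 65, 63, 65, 67, 66, 62, 69, 66, 66, 63, 63, 53, 36, 30, 30, 28, 27, 30, 26, 30, 25, 29, 24]
L 0.065 223 [np.float64(296.0), np.float64(302.4), np.float64(308.8)] 284 [11, 9, 11, 12, 5, 10, 6, 15, 10, 10, 43, 58, 61, 68, 65, 64, 64, 67, 66, 65, 67, 67, 69, 62, 65, 54, 36, 24, 31, 28, 32, 30, 29, 29, 30, 26, 27]
L 0.07 226 [np.float64(296.6), np.float64(303.7), np.float64(310.7)] 285 [33, 31, 24, 12, 14, 14, 13, 15, 8, 11, 46, 60, 63, 65, 65, 65, 66, 64, 67, 66, 68, 64, 66, 64, 67, 56, 33, 24, 31, 34, 40, 41, 46, 43, 42, 42, 43]
L 0.075 230 [np.float64(297.2), np.float64(305.0), np.float64(312.7)] 286 [80, 82, 77, 61, 26, 10, 9, 13, 15, 8, 41, 60, 60, 63, 66, 63, 67, 67, 68, 64, 70, 67, 66, 68, 65, 62, 67, 81, 82, 82, 84, 87, 84, 83, 87, 94, 91]
```

Fore ≈ −0.01, so the lever is in the cross slot. I'll nudge 1 mm, retreat, and go round to the −y side.

Emit:
play_rows --series '[{"linear": [1, 0.2, 0], "turn": 0, "claw": 1}, {"linear": [-24.5, -4.9, 0], "turn": 0, "claw": 1}, {"linear": [-18, -35, 0], "turn": 0, "claw": 1}, {"linear": [-13, -64, 0], "turn": 0, "claw": 1}, {"linear": [-13, -64, 0], "turn": 0, "claw": 1}]'

```text
t: 5.28
ee_pos: [0.5138, -0.0999, 0.1281]
tcp_rot: [0.635, 0.772, -0.001, 0.003]
force: [0.3, -0.3, -0.7]
grip_width: 0.0003
finger_force: 0.0
```

Emit:
play_rows --series '[{"linear": [27, 5, 0], "turn": 0, "claw": 1}, {"linear": [55, 11, 0], "turn": 0, "claw": 1}, {"linear": [55, 11, -9], "turn": 0, "claw": 1}, {"linear": [55, 11, -9], "turn": 0, "claw": 1}, {"linear": [55, 11, -9], "turn": 0, "claw": 1}]'

```text
t: 5.7
ee_pos: [0.567, -0.0825, 0.1177]
tcp_rot: [0.633, 0.774, -0.001, -0.001]
force: [-0.0, -0.8, -0.2]
grip_width: 0.0001
finger_force: 0.0
```

```bash
python3 stem.py | head -1; python3 look.py p4; python3 - <<'E'
import pickle
from h import *
D=pickle.load(open("p4.pkl","rb"));M=np.load("m.npz");R,o=M["R"],M["o"]
for f in(-.06,0,.06):print(f,[[proj(D[n],np.r_[o+R@[np.sin(f)*L,0],.02+L*np.cos(f)]).round(1).tolist() for L in(.07,.09,.125)] for n in("scene","side","wrist")])
im=np.hstack([cv2.resize(D[n]["frame"][y:y+h,x:x+w],None,fx=z,fy=z,interpolation=cv2.INTER_CUBIC) for n,x,y,w,h,z in[("side",235,150,80,100,5),("wrist",150,100,200,250,2)]])
cv2.imwrite("pics/p4z.png",im[:,:,::-1])
E
```

```text
tcp local [ -1.2 -61.2] 0.118 F [ 0.5  0.3 -0.5]
t 5.9 tcp [ 0.5673 -0.0828  0.1186] local [ -0.8 -61.3] F [-0.  -0.4  0.2] yaw 11.436303126081668
-0.06 [[[228.9, 223.7], [228.1, 216.8], [226.7, 204.1]], [[270.9, 196.9], [270.8, 189.7], [270.5, 176.5]], [[245.2, 123.7], [241.6, 127.6], [232.5, 137.7]]]
0 [[[229.6, 225.3], [229.1, 218.8], [228.0, 206.8]], [[272.3, 196.1], [272.5, 188.7], [273.0, 175.1]], [[253.3, 123.7], [253.5, 127.7], [253.8, 137.9]]]
0.06 [[[230.3, 226.9], [230.0, 220.8], [229.4, 209.7]], [[273.6, 195.4], [274.3, 187.8], [275.5, 174.0]], [[261.5, 123.7], [265.3, 127.7], [275.1, 137.9]]]
```

View pics/p4z.png

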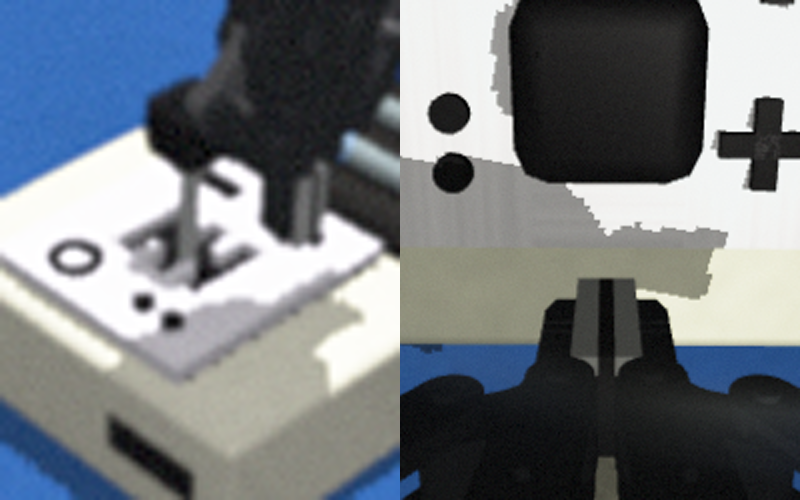

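Knob centred at fore ≈ 0.00 (wrist column 254.5, predicted 253.8), with the fingers lined up on the −y side. Now pushing +y.

Emit:
play_rows --series '[{"linear": [-2, 10, 0], "turn": 0, "claw": 1}, {"linear": [-4, 20, 0], "turn": 0, "claw": 1}, {"linear": [-5.9, 30, 0], "turn": 0, "claw": 1}, {"linear": [-7.5, 38, 0], "turn": 0, "claw": 1}, {"linear": [-7.5, 38, 0], "turn": 0, "claw": 1}]'

```text
t: 6.32
ee_pos: [0.5601, -0.0418, 0.1184]
tcp_rot: [0.632, 0.775, 0.0, -0.0]
force: [-0.8, 0.5, 0.5]
grip_width: 0.0002
finger_force: 0.0
```

Emit:
play_rows --series '[{"linear": [-0.8, 4, 0], "turn": 0, "claw": 1}, {"linear": [-1.6, 8, 0], "turn": 0, "claw": 1}, {"linear": [-2.4, 12, 0], "turn": 0, "claw": 1}, {"linear": [-3.2, 16, 0], "turn": 0, "claw": 1}, {"linear": [-3.2, 16, 0], "turn": 0, "claw": 1}]'

```text
t: 6.73
ee_pos: [0.557, -0.0275, 0.1182]
tcp_rot: [0.633, 0.775, 0.0, -0.0]
force: [0.8, -1.2, 0.8]
grip_width: 0.0002
finger_force: 0.6
```

```bash
python3 look.py p5; python3 - <<'E'
import pickle
from h import *
D=pickle.load(open("p5.pkl","rb"));M=np.load("m.npz");R,o=M["R"],M["o"]
for f in(-.06,0,.06):
 for sd in(.2,.345):
  u=np.array([np.tan(f),np.tan(sd),1]);u/=np.linalg.norm(u)
  print(f,sd,[[proj(D[n],np.r_[o+R@u[:2]*L,.02+L*u[2]]).round(1).tolist() for L in(.07,.09,.125)] for n in("scene","side","wrist")])
im=np.hstack([cv2.resize(D[n]["frame"][y:y+h,x:x+w],None,fx=z,fy=z,interpolation=cv2.INTER_CUBIC) for n,x,y,w,h,z in[("side",235,150,80,100,5),("wrist",150,100,200,250,2)]])
cv2.imwrite("pics/p5z.png",im[:,:,::-1])
E
```

```text
t 6.8833 tcp [ 0.5568 -0.0281  0.1181] local [-0.5 -5.6] F [-0.1  0.4 -0.8] yaw 11.484386640039475
-0.06 0.2 [[[235.5, 222.1], [236.8, 214.8], [239.2, 201.3]], [[266.5, 194.7], [265.1, 187.0], [262.4, 172.9]], [[244.5, 200.6], [241.1, 205.5], [232.8, 217.7]]]
-0.06 0.345 [[[240.2, 221.6], [242.9, 214.1], [247.8, 200.5]], [[263.5, 193.8], [261.2, 185.9], [257.0, 171.6]], [[244.8, 182.3], [241.7, 179.1], [233.7, 170.8]]]
0 0.2 [[[236.3, 223.6], [237.8, 216.6], [240.6, 203.9]], [[267.9, 194.0], [266.8, 186.0], [264.8, 171.6]], [[251.9, 200.7], [251.9, 205.6], [251.8, 217.8]]]
0 0.345 [[[240.9, 223.0], [243.9, 215.9], [249.2, 203.0]], [[264.8, 193.1], [262.8, 185.0], [259.3, 170.4]], [[252.0, 182.4], [252.0, 179.1], [252.0, 170.8]]]
0.06 0.2 [[[237.0, 225.1], [238.7, 218.6], [241.9, 206.7]], [[269.2, 193.3], [268.5, 185.1], [267.3, 170.5]], [[259.3, 200.7], [262.6, 205.6], [270.8, 217.8]]]
0.06 0.345 [[[241.6, 224.5], [244.8, 217.8], [250.6, 205.6]], [[266.1, 192.5], [264.5, 184.2], [261.6, 169.3]], [[259.1, 182.4], [262.3, 179.2], [270.4, 171.0]]]
```

View pics/p5z.png

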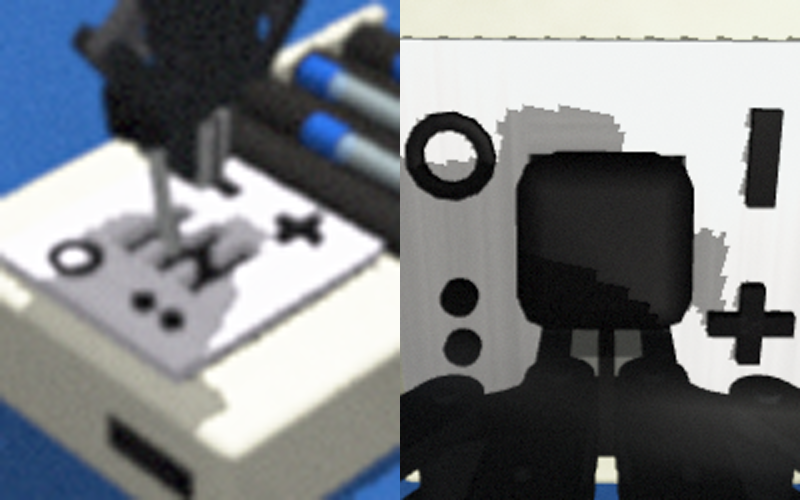

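The push is tracking well: knob at column 252.5 (fore ≈ 0), side ≈ 0.2. Continuing to the stop.

Emit:
play_rows --series '[{"linear": [-0.8, 4, 0], "turn": 0, "claw": 1}, {"linear": [-1.6, 8, 0], "turn": 0, "claw": 1}, {"linear": [-2.4, 12, 0], "turn": 0, "claw": 1}, {"linear": [-3, 15, 0], "turn": 0, "claw": 1}, {"linear": [-3, 15, 0], "turn": 0, "claw": 1}]'

```text
t: 7.3
ee_pos: [0.5537, -0.0125, 0.1181]
tcp_rot: [0.632, 0.775, -0.0, -0.0]
force: [0.1, -2.4, -1.6]
grip_width: 0.0004
finger_force: 0.8
```

Emit:
play_rows --series '[{"linear": [-0.2, 1, 0], "turn": 0, "claw": 1}, {"linear": [-0.4, 2, 0], "turn": 0, "claw": 1}, {"linear": [-0.4, 2, 0], "turn": 0, "claw": 1}]'

```text
t: 7.55
ee_pos: [0.5536, -0.0119, 0.1182]
tcp_rot: [0.633, 0.774, -0.0, 0.0]
force: [0.2, -3.0, -2.9]
grip_width: 0.0003
finger_force: 1.5
```

```bash
cat > kb.py <<'E'
import sys,pickle
from h import *
D=pickle.load(open(sys.argv[1]+".pkl","rb"));M=np.load("m.npz");R,o=M["R"],M["o"]
s=D["wrist"];g=s["frame"].max(2)
for f,sd in((0,.2),(0,.345),(-.06,.345),(-.306,.345)):
  u=np.array([np.tan(f),np.tan(sd),1]);u/=np.linalg.norm(u)
  print(f,sd,[proj(D[n],np.r_[o+R@u[:2]*.125,.02+.125*u[2]]).round(1).tolist() for n in("scene","side","wrist")])
q,b=knobbox(s,(190,90,320,262));print("knob wrist bbox centre",q,b)
q,b=knobbox(D["scene"],(205,175,265,225));print("scene dark",q,b)
E
python3 look.py p6; python3 kb.py p6
```

```text
t 7.7 tcp [ 0.5536 -0.0119  0.1182] local [-0.4 10.9] F [ 0.1 -3.6 -2.6] yaw 11.446243871189509
0 0.2 [[240.6, 203.9], [264.8, 171.6], [251.8, 256.1]]
0 0.345 [[249.2, 203.0], [259.3, 170.4], [252.0, 211.0]]
-0.06 0.345 [[247.8, 200.5], [257.0, 171.6], [234.3, 210.9]]
-0.306 0.345 [[241.8, 192.4], [247.9, 178.6], [166.1, 210.6]]
knob wrist bbox centre [252.  215.5] [  20   80   85   92 7186]
scene dark [235.5 195.5] [  9   0  44  42 835]
```

Lever at the side stop: TCP stalled at y ≈ 11 as predicted, and the knob at column 252 means fore ≈ 0. Moving round to the +x side.

Emit:
play_rows --series '[{"linear": [6.4, -32.4, 0], "turn": 0, "claw": 1}, {"linear": [6.4, -32.4, 9], "turn": 0, "claw": 1}, {"linear": [40.7, -25.5, 9], "turn": 0, "claw": 1}, {"linear": [75, -18.7, 9], "turn": 0, "claw": 1}, {"linear": [75, -18.7, 9], "turn": 0, "claw": 1}]'

```text
t: 8.12
ee_pos: [0.6351, -0.027, 0.1283]
tcp_rot: [0.632, 0.775, 0.003, 0.002]
force: [-0.3, 1.1, 0.6]
grip_width: 0.0001
finger_force: 0.0
```

Emit:
play_rows --series '[{"linear": [-4, 20, 0], "turn": 0, "claw": 1}, {"linear": [-8, 40, 0], "turn": 0, "claw": 1}, {"linear": [-12, 61, 0], "turn": 0, "claw": 1}, {"linear": [-12, 61, 0], "turn": 0, "claw": 1}, {"linear": [-12, 61, 0], "turn": 0, "claw": 1}]'

```text
t: 8.53
ee_pos: [0.6167, 0.0333, 0.1275]
tcp_rot: [0.632, 0.775, 0.001, -0.0]
force: [-0.3, -0.2, 0.5]
grip_width: -0.0001
finger_force: 0.0
```

```bash
python3 look.py p7; python3 kb.py p7; python3 - <<'E'
import pickle,cv2,numpy as np
D=pickle.load(open("p7.pkl","rb"))
im=np.hstack([cv2.resize(D[n]["frame"][y:y+h,x:x+w],None,fx=z,fy=z,interpolation=cv2.INTER_CUBIC) for n,x,y,w,h,z in[("side",235,150,80,100,5),("wrist",60,134,200,250,2)]])
cv2.imwrite("pics/p7z.png",im[:,:,::-1])
E
```

```text
t 8.6833 tcp [0.617  0.0297 0.1276] local [69.8 39.3] F [-1.2  0.  -0.5] yaw 11.395700569672783
0 0.2 [[240.6, 203.9], [264.8, 171.6], [96.8, 303.2]]
0 0.345 [[249.2, 203.0], [259.3, 170.4], [96.3, 263.6]]
-0.06 0.345 [[247.8, 200.5], [257.0, 171.6], [81.0, 263.5]]
-0.306 0.345 [[241.8, 192.4], [247.9, 178.6], [25.4, 261.5]]
knob wrist bbox centre [293.5 200.5] [  78   50   52  122 5061]
scene dark [249.5 199.5] [ 30   0  30  50 995]
```

View pics/p7z.png

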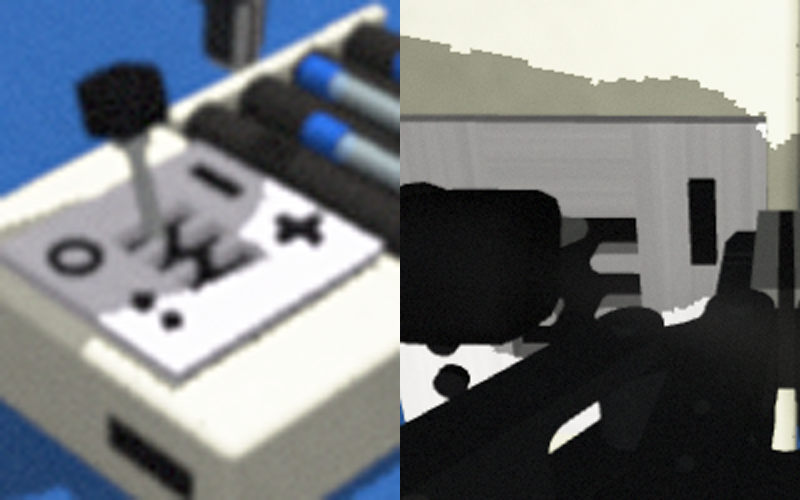

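Side view: knob at (259.4,170), which matches fore 0, side +0.345. Pushing −x into the ring slot.

Emit:
play_rows --series '[{"linear": [-12, -2.4, 0], "turn": 0, "claw": 1}, {"linear": [-24, -4.8, 0], "turn": 0, "claw": 1}, {"linear": [-34, -6.8, 0], "turn": 0, "claw": 1}, {"linear": [-40, -8, 0], "turn": 0, "claw": 1}, {"linear": [-44, -8.8, 0], "turn": 0, "claw": 1}]'

```text
t: 9.1
ee_pos: [0.573, 0.0209, 0.1277]
tcp_rot: [0.634, 0.774, 0.0, 0.001]
force: [2.8, 0.1, -0.9]
grip_width: 0.0002
finger_force: 0.9
```

Emit:
play_rows --series '[{"linear": [-4, -0.8, -2], "turn": 0, "claw": 1}, {"linear": [-8, -1.6, -4], "turn": 0, "claw": 1}, {"linear": [-12, -2.4, -6], "turn": 0, "claw": 1}, {"linear": [-14, -2.8, -8], "turn": 0, "claw": 1}, {"linear": [-14, -2.8, -8], "turn": 0, "claw": 1}]'

```text
t: 9.52
ee_pos: [0.5581, 0.0191, 0.1189]
tcp_rot: [0.633, 0.774, -0.0, -0.0]
force: [1.4, -0.6, 0.7]
grip_width: 0.0001
finger_force: 0.8
```

Emit:
play_rows --series '[{"linear": [-3, -0.6, -1], "turn": 0, "claw": 1}, {"linear": [-6, -1.2, -2], "turn": 0, "claw": 1}, {"linear": [-9, -1.8, -4], "turn": 0, "claw": 1}, {"linear": [-12, -2.4, -5], "turn": 0, "claw": 1}, {"linear": [-12, -2.4, -5], "turn": 0, "claw": 1}]'

```text
t: 9.93
ee_pos: [0.5456, 0.0166, 0.1139]
tcp_rot: [0.633, 0.774, -0.001, -0.001]
force: [2.2, -0.2, 1.3]
grip_width: 0.0002
finger_force: 0.7
```

Emit:
play_rows --series '[{"linear": [-1, -0.2, 0], "turn": 0, "claw": 1}, {"linear": [-2, -0.4, 0], "turn": 0, "claw": 1}, {"linear": [-3, -0.6, 0], "turn": 0, "claw": 1}, {"linear": [-3, -0.6, 0], "turn": 0, "claw": 1}]'

```text
t: 10.27
ee_pos: [0.544, 0.0162, 0.1143]
tcp_rot: [0.633, 0.774, 0.0, 0.0]
force: [2.4, 0.7, -1.7]
grip_width: 0.0002
finger_force: 1.2
```

```bash
python3 look.py p8; python3 kb.py p8
```

```text
t 10.4167 tcp [0.544  0.0163 0.1143] local [-4.4 40.4] F [ 3.5 -0.  -1.3] yaw 11.47703241426207
0 0.2 [[240.6, 203.9], [264.8, 171.6], [261.0, 324.3]]
0 0.345 [[249.2, 203.0], [259.3, 170.4], [261.3, 281.2]]
-0.06 0.345 [[247.8, 200.5], [257.0, 171.6], [244.3, 281.0]]
-0.306 0.345 [[241.8, 192.4], [247.9, 178.6], [178.1, 278.2]]
knob wrist bbox centre [214.  248.5] [  0 146  49  26 919]
scene dark [246. 193.] [ 28   0  27  37 631]
```

Emit:
play_rows --series '[{"linear": [-1, -0.2, 0], "turn": 0, "claw": 1}, {"linear": [-2, -0.4, 0], "turn": 0, "claw": 1}, {"linear": [-3, -0.6, 0], "turn": 0, "claw": 1}, {"linear": [-4, -0.8, 0], "turn": 0, "claw": 1}, {"linear": [-4, -0.8, 0], "turn": 0, "claw": 1}]'

```text
t: 10.83
ee_pos: [0.5421, 0.0158, 0.115]
tcp_rot: [0.633, 0.774, 0.002, 0.002]
force: [8.3, 1.3, -3.2]
grip_width: 0.0001
finger_force: 3.5
```

Firmly stalled at about 8 N. Retreating and checking.

Emit:
play_rows --series '[{"linear": [20, 4, 0], "turn": 0, "claw": 1}, {"linear": [40, 8, 0], "turn": 0, "claw": 1}, {"linear": [70, 14, 20], "turn": 0, "claw": 1}, {"linear": [80, 15, 55], "turn": 0, "claw": 1}, {"linear": [80, 15, 90], "turn": 0, "claw": 1}]'

```text
t: 11.25
ee_pos: [0.6199, 0.031, 0.2041]
tcp_rot: [0.632, 0.775, -0.002, -0.001]
force: [0.4, 0.1, 0.3]
grip_width: -0.0
finger_force: 0.0
```

Emit:
play_rows --series '[{"linear": [20, -30, 10], "turn": 0, "claw": 1}, {"linear": [30, -60, 20], "turn": 0, "claw": 1}, {"linear": [30, -80, 30], "turn": 0, "claw": 1}, {"linear": [30, -80, 30], "turn": 0, "claw": 1}, {"linear": [30, -80, 30], "turn": 0, "claw": 1}]'

```text
t: 11.67
ee_pos: [0.6487, -0.0516, 0.2344]
tcp_rot: [0.634, 0.773, -0.001, -0.0]
force: [-0.6, 1.1, -1.3]
grip_width: -0.0002
finger_force: 0.0
```

```bash
python3 look.py p9; python3 kb.py p9
```

```text
t 11.8167 tcp [ 0.6488 -0.0478  0.2333] local [ 85.9 -42.9] F [0.5 0.8 0.6] yaw 11.574012124057305
0 0.2 [[240.6, 203.9], [264.8, 171.6], [127.8, 105.0]]
0 0.345 [[249.2, 203.0], [259.3, 170.4], [127.6, 78.5]]
-0.06 0.345 [[247.8, 200.5], [257.0, 171.6], [117.5, 78.5]]
-0.306 0.345 [[241.8, 192.4], [247.9, 178.6], [79.8, 81.1]]
knob wrist bbox centre [268.  156.5] [  63    0   31  134 3698]
scene dark [214.5 196.5] [  0   0  20  44 459]
```

View pics/p9.png

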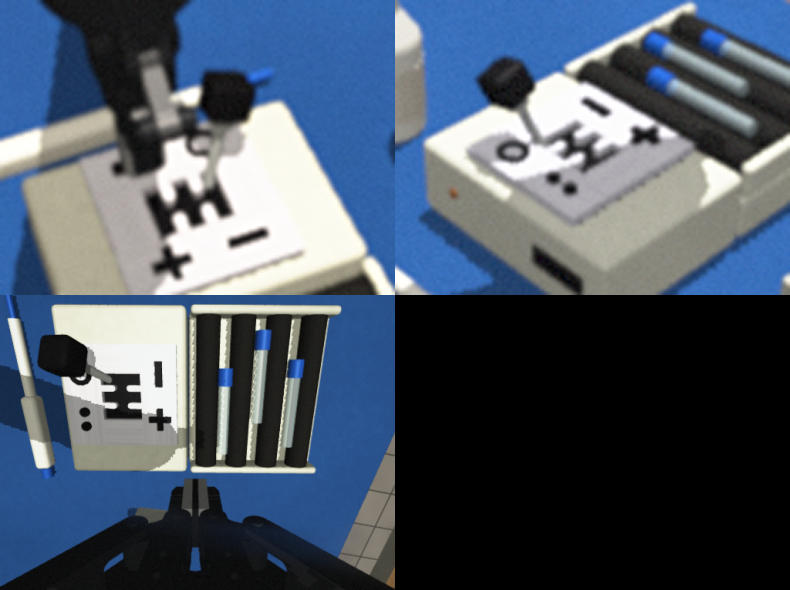

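The lever is in the ring slot. The knob is at (247.6,178) in side and (242,192) in scene, against predicted end-stop values of (247.9,178.6) and (241.8,192.4). The pipette is undisturbed and the hand is clear.

```bash
python3 -c "
from plant import order
print(order.finish_job())"
```

```text
the job is handed in; nothing more can be done
None
```

The lever is fully home in the ring-marked corner slot (−x, +y) and never entered another marked slot; it was moved only by pushing with shut fingers, the hand finished clear, and the job was handed in at about 12 s.

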